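Fit the two-part lid, then lift off the outer lid

ROBOT

A 6-joint arm with a two-finger parallel gripper is mounted at the origin on a cart in front of the work surface, level with it; the furniture and walls round the work are solid. World frame = base frame: x ahead of the robot, y to its left, z up, the work surface at z = 0. Lengths are in m, angles in degrees, forces in N, time in s.
With the tool pointing down it reaches from about 0.4 to 0.825 m from the base axis. Payload 7 kg.
Tool frame: the origin (TCP) lies midway between the tips of the shut fingers; the grasp point (between the pads) lies 19 mm behind it (grip_depth is the distance from the TCP to the grasp point, in m); z points along the fingers, y is the direction in which the jaws open and shut (so a half turn about z gives the same grasp; the last joint's range is limited). The gripper opens to 88 mm and grips with 3 to 60 N. Pads are 19 mm wide; open, the fingers measure 130 mm over their backs; the gripper's body (78 mm by 193 mm) begins 47 mm behind the grasp point.
Start: joints at [83.142, 20.546, 0.682, 0, -70.136, -16.507], TCP at [0.268, 0.62, 0.227] pointing down, gripper open.
Joint ranges: [-176.03, 176.03], [-82.01, 121.73], [-58.28, 71.71], [-173.87, 95.51], [-174.79, -0.11], [-173.66, 173.66]. Speed limits (degrees/s): [136.94, 136.94, 172.46, 180, 180, 180].

INTERFACE

Orientations are given as [roll, pitch, yaw] about the fixed x, y, z axes, in that order (R = Rz(yaw) Ry(pitch) Rx(roll)).
In Python, from plant import * gives the robot as it stands.
- The arm moves only by the shell command python3 -m inch 'ROWS'. ROWS is JSON, a list of rows, each an object of numbers: "ax", "ay", "az": the turn, a rotation vector about the tool's x, y, z in degrees; "dx", "dy", "dz": the shift along the tool's x, y, z in mm; "fingers": the finger opening in mm, from 0 to 87.6. In form: [{"ax": .., "ay": .., "az": .., "dx": .., "dy": .., "dz": .., "fingers": ..}, ...]. A call has 1 to 8 rows; each row is the pose to reach, as a shift and turn from the pose commanded when the call began, along the tool's axes at that moment; what a row does not reach only later rows make up. A row lasts 1/8 s, in which the tool goes at most 62.5 mm and 10.7 degrees, less where a joint would pass 70% of its speed; a pose out of reach is approached as far as the arm can. A call with a gripper value outside its range is refused whole. The fingers move at their own pace and stop on an object; the grip force is fixed at half the most. Time passes only in rows, so rows that repeat a pose let the fingers close. It gives the time, the measured TCP pose, the force and the opening at its end, in the units of the state.
- get_obs(): the state, without advancing time (a new reading comes with each control period).
- snapshot(name): name is "scene" or "top" or "wrist"; returns a dict with "image" (480x640x3 uint8, red, green, blue), "fx", "fy", "cx", "cy" (pixels), "rvec" (rotation vector, rad) and "tvec" (3), from world to camera coordinates, as OpenCV has them. Camera axes: x right, y down, z forward; pixel columns grow to the right and rows downward; lengths in m; the calibration is good to about 2 mm. The wrist camera is an equidistant fisheye: a pixel r from the principal point sees the ray r / f radians off the axis. A picture is of the moment at which its call begins. There is no depth.
- close_job(): hands the job in, once; it reports no verdict.
Trained networks look in the newest picture that a camera, given by its name, has taken for a name from the list of things; names that differ only in an ending like _2 or _b are one class to them, and where a whole thing is asked for, a point or a joint stands for the part that bears it (a point fixed in the world has none). Each returns a list of dicts, best first, with "score" (0 to 1); they miss things now and then, are a little off and sometimes report something else, mostly with a low value. They report only what shows in the picture. A call takes as long as a camera call.
- search_frame(target, camera): "bbox" ([centre column, centre row, width, height] in pixels, round what is visible of it).
- trace(target, camera): "mask" (480x640 bool, what is visible of it) and "bbox" ([centre column, centre row, width, height] in pixels, round what is visible of it).
- landmark_of(target, camera): "position" ([column, row] in pixels: a listed point, or the origin of a listed thing).
The state is a dict: "clock": time; "joint_pos": joint angles; "qvel": joint speeds; "tau": joint torques, N m; "tool_pos": TCP position; "orientation": TCP orientation; "force": force on the tool from outside, world axes, zero at the start; "moment": the same for the moment, N m; "opening": finger opening in m.
Only numpy, scipy, OpenCV 4.12 (cv2) and the standard library are available. Lean on these libraries where they do the work, as an engineer would, in place of code of your own. Each camera call takes 0.05 s, during which the arm holds its last target.

TASK

The two-part lid is standing on the worktop, its outer lid resting on its inner lid: lift both together by the slim dark stem, set them down on the smaller open canister, the one with blue and violet flowers, so that the inner lid plugs its mouth, and let go. Then take the outer lid alone by its steel collar and lift it straight off, leaving the inner lid fully seated in the canister, and finish while still holding the outer lid level in the air, higher than the top of the stem by a couple of centimetres or more. Drop nothing, keep the canister standing in its place, and leave the other things on the worktop alone.

Things in the scene. Friction and masses are not known exactly. Their poses are not given: they have to be found in the camera images.
- blue_canister: Open porcelain canister with blue and violet flowers (the smaller of the two open ones) and a gilt rim, loose, empty, about 0.45 kg; 114 mm outside diameter, 122 mm high, mouth about 101 mm across. Origin at the centre of its underside, z up. It may stand to the left or to the right of the lid.
- canister_rim (a point): Centre of the blue canister's mouth, at the height of its rim (122 mm above its underside).
- inner_lid: Inner lid, loose, 0.16 kg, round. Origin at the centre of its underside, z up. Black rubber plug 94 mm across (88 mm at its chamfered foot), 0 to 14 mm up; pale wooden flange 112 mm across, 14 to 20 mm, whose underside rests on the canister's rim when seated; dark wooden stem 16 mm across, 20 to 77 mm. At the start it stands upright on the worktop.
- stem_top (a point): Centre of the top end of the inner lid's dark stem, 77 mm above the inner lid's underside (63 mm above the canister's rim when seated). Nested, the stem passes up through the outer lid's collar and its top 28 mm are bare; pinch it there (16 mm wide, any yaw) to lift both lids together.
- outer_lid: Outer lid, loose, 0.18 kg. Origin at the centre of its underside, z up. Blue skirt 132 mm outside, 126 mm inside, 0 to 13 mm up; white deck 11 to 16 mm; steel collar round the centre, 38 mm outside, 16 to 40 mm. A 20 mm hole runs down through collar and deck round the stem. Nested, the deck rests by its weight alone on the inner lid's flange, this origin 9 mm above the inner lid's.
- collar (a point): Centre of the outer lid's steel collar, half-way up it (28 mm above the outer lid's underside, 12 mm above the white deck, 12 mm below the collar's top; nested, 40 mm below the stem's top). Pinch the collar (38 mm wide, any yaw) with the stem standing up between the fingers to lift the outer lid alone; its underside passes the stem's top after a rise of 68 mm.
- red_canister: Bystander: larger open canister with red and orange flowers, 155 mm across, 165 mm high, origin at the centre of its underside. Too wide for this lid. On the other side of the lid from the blue canister.
- spare_lid: Bystander: floral porcelain lid with a round knob, 160 mm across, 67 mm high, lying at the back of the worktop. Origin at the centre of its underside.
- trivet: Bystander: round iron pan grate, 197 mm across, 39 mm high, lying at the right. Origin at the centre of its underside.
- black_disc: Bystander: black burner cap, a disc 75 mm across and 9 mm high, lying at the back. Origin at the centre of its underside.
- phone: Bystander: closed black flip phone, 46x95x19 mm, at the right back. Origin at the centre of its underside.

How it is judged:
By the outcome, as a careful person would: the job done as asked, in the order asked, and still so for the second after the job is handed in, while the arm keeps its last pose, push and grip.
It also fails if it takes over 48 s, if anything falls off the work surface, if the arm or the gripper's body presses on something with over 40 N, if the wrist force passes 120 N, or if a joint passes its speed limit or range.

## Working session

There is one attempt and no reset: what is moved stays moved. The work goes in short steps, Python scripts to look and compute and a shell command to move; the robot and the scene stay as the last step left them, time stands still between calls to the robot, and variables do not carry over. Pictures are saved under pics/ and viewed, and the job is handed in when it is done.

```bash
ls; mkdir -p pics
cat > h.py <<'E'
from plant import *
import numpy as np, cv2
def save(s,n): cv2.imwrite('pics/%s.png'%n, s['image'][:,:,::-1])
def ray(s,u,v,fish=False):
    R=cv2.Rodrigues(np.array(s['rvec'],float))[0]; t=np.array(s['tvec'],float).ravel()
    x=(u-s['cx'])/s['fx']; y=(v-s['cy'])/s['fy']
    if fish:
        r=np.hypot(x,y); d=np.array([x/r*np.sin(r),y/r*np.sin(r),np.cos(r)]) if r>0 else np.array([0,0,1.])
    else: d=np.array([x,y,1.])
    return -R.T@t, R.T@d
def atz(s,u,v,z,fish=False):
    c,d=ray(s,u,v,fish); return c+d*(z-c[2])/d[2]
def proj(s,P,fish=False):
    R=cv2.Rodrigues(np.array(s['rvec'],float))[0]; p=R@np.array(P,float)+np.array(s['tvec'],float).ravel()
    if fish:
        r=np.hypot(p[0],p[1]); th=np.arctan2(r,p[2]); k=th/max(r,1e-9); return np.array([s['cx']+s['fx']*p[0]*k,s['cy']+s['fy']*p[1]*k])
    return np.array([s['cx']+s['fx']*p[0]/p[2], s['cy']+s['fy']*p[1]/p[2]])
E
python3 - <<'E'
from h import *
o=get_obs(); print(o)
for c in ['scene','top','wrist']:
    s=snapshot(c); save(s,c+'0'); print(c,s['fx'],s['cx'],s['cy'],ray(s,320,240)[0])
    f=c=='wrist'
    for n,z in [('stem_top',.077),('collar',.037),('canister_rim',.122),('outer_lid',.009),('inner_lid',0),('blue_canister',0),('red_canister',0)]:
        for r in landmark_of(n,c)[:2]:
            u,v=r['position']; print(n,round(r['score'],2),np.round([u,v]),atz(s,u,v,z,f).round(4))
E
```

```text
pics
{'clock': 0.0, 'joint_pos': array([ 8.31428607e+01,  2.05922331e+01,  6.35622239e-01, -1.93558084e-02,
       -7.01347310e+01, -1.65059223e+01]), 'qvel': array([-0.01149856, -0.01223932,  0.06383497, -0.00382525, -0.03710849,
        0.1177101 ]), 'tau': array([-7.89829355e-04, -5.82722139e+01,  2.93066561e+01,  6.99742377e+00,
        6.92790709e-03, -1.52407133e-04]), 'tool_pos': array([0.26752436, 0.61921671, 0.22563011]), 'orientation': array([ 1.79907252e+02, -8.50806406e-03, -2.33696466e+01]), 'force': array([-0.40324762, -1.05499833,  0.32307188]), 'moment': array([0.07118314, 0.04362531, 0.00487402]), 'opening': 0.08782653181166906}
scene 516.5785598550408 319.6198885431888 235.08790721177414 [ 0.12010856 -1.02183494  0.95391551]
stem_top 0.73 [396. 306.] [ 0.6263 -0.4298  0.077 ]
stem_top 0.37 [244. 222.] [0.4336 0.0012 0.077 ]
collar 0.61 [244. 228.] [0.4393 0.0202 0.037 ]
canister_rim 0.74 [234. 149.] [0.5161 0.2813 0.122 ]
canister_rim 0.53 [345. 231.] [ 0.6249 -0.2017  0.122 ]
outer_lid 0.8 [247. 238.] [0.4406 0.0123 0.009 ]
inner_lid 0.45 [250. 240.] [0.4469 0.0073 0.    ]
blue_canister 0.68 [247. 182.] [0.5423 0.2675 0.    ]
blue_canister 0.53 [394. 305.] [ 0.6662 -0.3746  0.    ]
red_canister 0.95 [299. 297.] [ 0.4755 -0.2421  0.    ]
top 444.2401528089082 318.64849013853495 238.55694743958404 [ 0.37737274 -0.15136659  1.3377659 ]
stem_top 0.59 [458. 272.] [ 0.4662 -0.5352  0.077 ]
stem_top 0.44 [264. 284.] [0.4426 0.0146 0.077 ]
collar 0.94 [269. 284.] [0.4448 0.0046 0.037 ]
canister_rim 0.81 [168. 255.] [0.5226 0.274  0.122 ]
outer_lid 0.82 [275. 292.] [ 0.4208 -0.009   0.009 ]
inner_lid 0.35 [270. 285.] [0.4433 0.0055 0.    ]
blue_canister 0.78 [183. 262.] [0.5166 0.2701 0.    ]
red_canister 0.82 [354. 275.] [ 0.469  -0.2479  0.    ]
wrist 371.64829954431775 316.88895843966736 233.25102725018377 [0.34109714 0.58712338 0.3854431 ]
```

View pics/scene0.png

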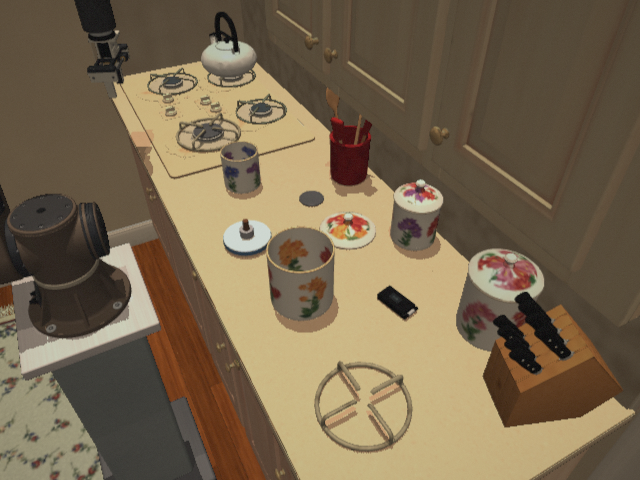

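View pics/top0.png

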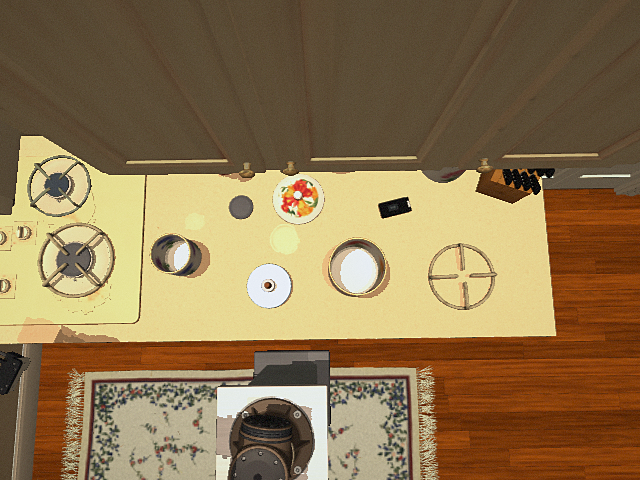

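View pics/wrist0.png

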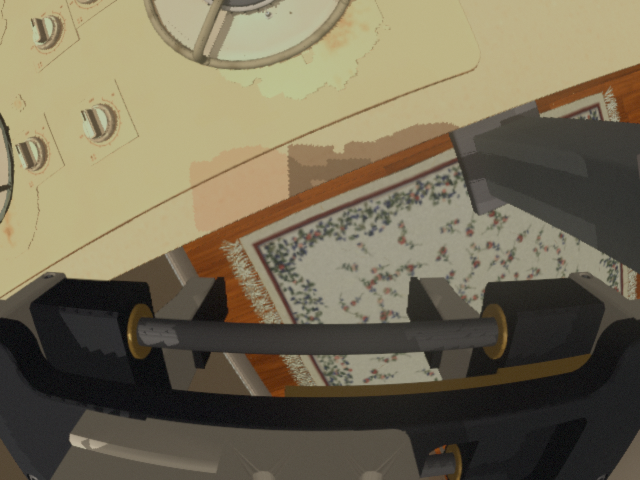

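The lid stands at about (247,238) in scene and (269,286) in top. The blue canister is at (240,167) and (176,255), left of the lid. The wrist view shows only the cooktop and the rug. Next I'll refine both positions by fitting silhouettes.

```bash
cat >> h.py <<'E'
def circ(x,y,z,r,n=72):
    a=np.linspace(0,2*np.pi,n,endpoint=False); return np.c_[x+r*np.cos(a),y+r*np.sin(a),np.full(n,z)]
def sil(s,x,y,parts,fish=False,k=4):
    m=np.zeros((480*k,640*k),np.uint8)
    for (z0,z1,r) in parts:
        P=np.array([proj(s,p,fish) for p in np.r_[circ(x,y,z0,r),circ(x,y,z1,r)]])
        cv2.fillConvexPoly(m,cv2.convexHull(((P+.5)*k).round().astype(np.int32)),1)
    return cv2.resize(m.astype(np.float32),(640,480),interpolation=cv2.INTER_AREA)
def fit(s,mask,parts,x0,fish=False):
    from scipy.optimize import minimize
    M=mask.astype(np.float32)
    f=lambda p: np.abs(sil(s,p[0],p[1],parts,fish)-M).sum()/M.sum()
    r=minimize(f,x0,method='Nelder-Mead',options=dict(initial_simplex=[x0,[x0[0]+.01,x0[1]],[x0[0],x0[1]+.01]],xatol=2e-4,fatol=1e-4))
    return r.x,r.fun
CAN=[(0,.122,.057)]
LID=[(.009,.022,.066),(.025,.049,.019),(.049,.077,.008)]
E
python3 - <<'E'
from h import *
for c in ['scene','top']:
    s=snapshot(c)
    for n,parts,x0 in [('blue_canister',CAN,[.52,.272]),('outer_lid',LID[:2],[.443,.008]),('inner_lid',[(.025,.077,.008)],[.443,.008])]:
        for r in trace(n,c)[:2]:
            b=r['bbox']; print(c,n,round(r['score'],2),np.round(b),r['mask'].sum())
            x,e=fit(s,r['mask'],parts,x0); print('   ',x.round(4),round(e,3), proj(s,[x[0],x[1],0]).round())
E
```

```text
scene blue_canister 0.9 [242. 167.  39.  51.] 1830
    [0.5275 0.2714] 0.038 [242. 183.]
scene outer_lid 0.66 [246. 237.  44.  35.] 1318
    [0.4384 0.0068] 0.094 [247. 241.]
scene inner_lid 0.62 [246. 226.   7.  12.] 73
    [0.442 0.02 ] 0.616 [247. 238.]
top blue_canister 0.85 [176. 255.  51.  40.] 1717
    [0.5301 0.2707] 0.058 [183. 257.]
top outer_lid 0.93 [271. 289.  40.  42.] 1502
    [0.4403 0.0078] 0.067 [269. 286.]
top inner_lid 0.67 [270. 288.  41.  45.] 1557
    [0.462 0.048] 0.971 [256. 279.]
```

```bash
cat >> h.py <<'E'
from scipy.spatial.transform import Rotation as Ro
def go(x,y,z,yaw=None):
    o=get_obs(); R=Ro.from_euler('xyz',o['orientation'],degrees=True)
    d=R.inv().apply(np.array([x,y,z])-o['tool_pos'])*1000
    y0=o['orientation'][2]
    Rt=Ro.from_euler('xyz',[180,0,y0 if yaw is None else yaw],degrees=True)
    a=(R.inv()*Rt).as_rotvec(degrees=True)
    print('t',round(o['clock'],2),'pos',o['tool_pos'].round(4),'rpy',o['orientation'].round(2),'F',o['force'].round(1),'open',round(o['opening']*1000,1)); print('shift',d.round(1),'turn',a.round(2))
E
python3 -c "
from h import *
go(.44,.007,.2); go(.35,.31,.2)"
```

```text
t 1.6 pos [0.2677 0.6196 0.2266] rpy [-180.     -0.    -23.36] F [0.2 0.3 0.6] open 87.7
shift [401.1 494.1  26.6] turn [-0. -0.  0.]
t 1.6 pos [0.2677 0.6196 0.2266] rpy [-180.     -0.    -23.36] F [0.2 0.3 0.6] open 87.7
shift [198.3 251.6  26.6] turn [-0. -0.  0.]
```

```bash
python3 -m inch '[{"dx":20,"dy":25,"dz":0},{"dx":60,"dy":74,"dz":0},{"dx":100,"dy":123,"dz":0},{"dx":140,"dy":172,"dz":0},{"dx":180,"dy":222,"dz":0},{"dx":220,"dy":271,"dz":0},{"dx":255,"dy":314,"dz":0},{"dx":270,"dy":332,"dz":0}]'; python3 -c "
from h import *
go(.44,.007,.18)"
```

```text
t 1.6 pos [0.2677 0.6196 0.2266] rpy [-180.     -0.    -23.36] F [0.2 0.3 0.6] open 87.7
shift [401.1 494.1  46.6] turn [-0. -0.  0.]$[0]: bad value
```

```bash
python3 -m inch '[{"dx":20,"dy":25,"dz":5},{"dx":55,"dy":68,"dz":15},{"dx":90,"dy":111,"dz":25},{"dx":120,"dy":148,"dz":35},{"dx":131,"dy":162,"dz":45},{"dx":131,"dy":162,"dz":45}]'
python3 - <<'E'
from h import *
go(.44,.007,.18)
s=snapshot('wrist'); save(s,'wrist1')
for n,z in [('stem_top',.077),('collar',.037),('outer_lid',.009)]:
    for r in landmark_of(n,'wrist')[:2]:
        u,v=r['position']; print(n,round(r['score'],2),np.round([u,v]),atz(s,u,v,z,True).round(4))
E
```

```text
t 1.6 pos [0.2677 0.6196 0.2266] rpy [-180.     -0.    -23.36] F [0.2 0.3 0.6] open 87.7
shift [401.1 494.1  46.6] turn [-0. -0.  0.]$[0]: bad value
```

Every row probably needs all seven fields, so I'll send complete rows.

```bash
python3 -m inch '[{"ax":0,"ay":0,"az":0,"dx":20,"dy":25,"dz":0,"fingers":87},{"ax":0,"ay":0,"az":0,"dx":60,"dy":74,"dz":0,"fingers":87},{"ax":0,"ay":0,"az":0,"dx":100,"dy":123,"dz":0,"fingers":87},{"ax":0,"ay":0,"az":0,"dx":140,"dy":172,"dz":0,"fingers":87},{"ax":0,"ay":0,"az":0,"dx":180,"dy":222,"dz":0,"fingers":87},{"ax":0,"ay":0,"az":0,"dx":220,"dy":271,"dz":0,"fingers":87},{"ax":0,"ay":0,"az":0,"dx":255,"dy":314,"dz":0,"fingers":87},{"ax":0,"ay":0,"az":0,"dx":270,"dy":332,"dz":0,"fingers":87}]'; python3 -c "
from h import *
go(.44,.007,.18); print(get_obs()['joint_pos'].round(1))"
```

```text
clock: 2.8
tool_pos: [0.384, 0.2051, 0.227]
orientation: [-179.9, -0.0, -23.5]
force: [0.1, -0.5, 0.3]
opening: 0.087
t 2.8 pos [0.384  0.2051 0.227 ] rpy [-1.7995e+02 -1.0000e-02 -2.3470e+01] F [ 0.1 -0.5  0.3] open 87.0
shift [130.3 159.5  46.9] turn [-0.05 -0.01  0.  ]
[ 54.2  -2.9 -27.7  -0.  -65.1  12.3]
```

```bash
python3 -m inch '[{"ax":0,"ay":0,"az":0,"dx":20,"dy":25,"dz":5,"fingers":87},{"ax":0,"ay":0,"az":0,"dx":55,"dy":68,"dz":15,"fingers":87},{"ax":0,"ay":0,"az":0,"dx":90,"dy":111,"dz":25,"fingers":87},{"ax":0,"ay":0,"az":0,"dx":120,"dy":148,"dz":35,"fingers":87},{"ax":0,"ay":0,"az":0,"dx":130,"dy":160,"dz":45,"fingers":87},{"ax":0,"ay":0,"az":0,"dx":130,"dy":160,"dz":47,"fingers":87}]'
python3 - <<'E'
from h import *
go(.44,.007,.18);print(get_obs()['joint_pos'].round(1))
s=snapshot('wrist'); save(s,'wrist1')
for n,z in [('stem_top',.077),('collar',.037),('outer_lid',.009)]:
    for r in landmark_of(n,'wrist')[:2]:
        u,v=r['position']; print(n,round(r['score'],2),np.round([u,v]),atz(s,u,v,z,True).round(4))
E
```

```text
clock: 3.55
tool_pos: [0.4395, 0.0082, 0.1791]
orientation: [180.0, 0.0, -23.5]
force: [0.5, 0.3, -0.2]
opening: 0.0869
t 3.55 pos [0.4395 0.0082 0.1791] rpy [ 1.7996e+02  4.0000e-02 -2.3510e+01] F [ 0.5  0.3 -0.2] open 86.9
shift [ 0.9  0.9 -0.9] turn [0.04 0.04 0.  ]
[ 26.9   0.1 -31.5  -0.  -58.4  39.6]
stem_top 0.72 [320. 233.] [0.4385 0.0052 0.077 ]
collar 0.72 [324. 220.] [0.4361 0.0014 0.037 ]
outer_lid 0.93 [317. 213.] [0.4379 0.0077 0.009 ]
```

View pics/wrist1.png

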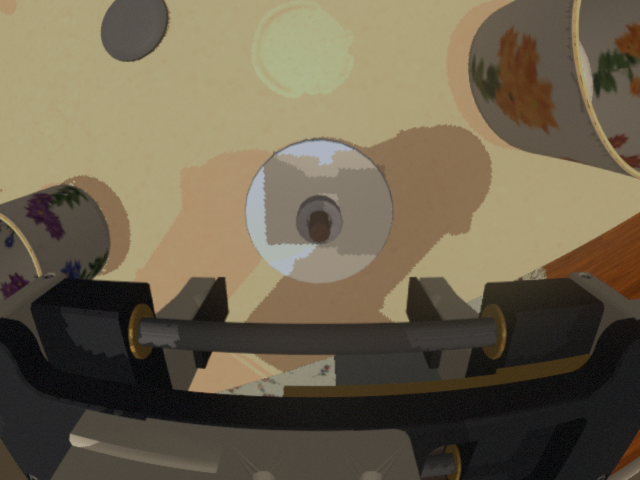

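The wrist view shows the lid disc centred near (319,212), with the stem top at about (319,232) and the fingers centred near column 317. I'll fit the disc to get a position.

Run:
```python
from h import *
s=snapshot('wrist')
for r in trace('outer_lid','wrist')[:1]:
    print(fit(s,r['mask'],LID[:1],[.44,.007],True))
for x,y in [(.4395,.007),]:
    print([proj(s,[x,y,z],True).round(1) for z in (.077,.049,.025)])
# blue dark stem / hand pixels
for p,z in [((319.5,141),.022)]:
    pass
im=s['image']; crop=im[130:300,230:410]; cv2.imwrite('pics/crop1.png',cv2.resize(crop[:,:,::-1],None,fx=4,fy=4)[:600,:720])
```

```text
(array([0.43885885, 0.00557189]), np.float64(0.048663973808288574))
[array([319.6, 232. ]), array([319.3, 221.9]), array([319.1, 214.7])]
```

View pics/crop1.png

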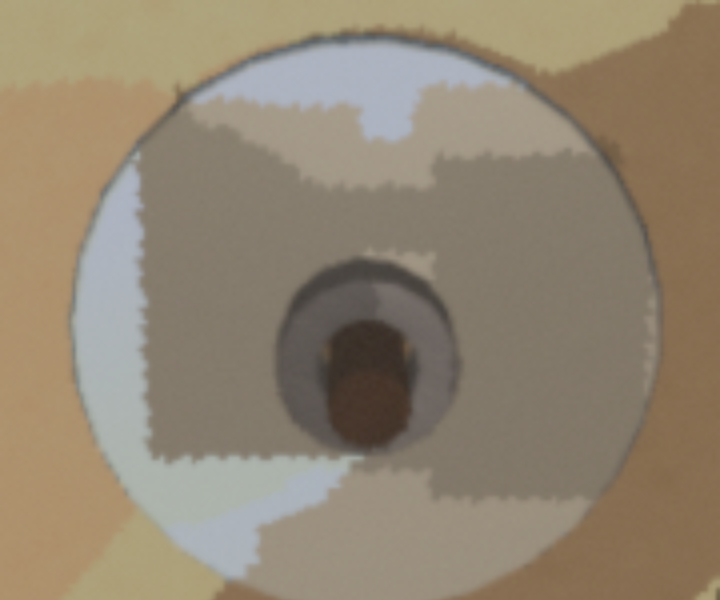

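```bash
python3 -c "
from h import *
go(.4388,.0055,.055)"
```

```text
t 3.85 pos [0.44   0.0101 0.18  ] rpy [-1.7996e+02 -4.0000e-02 -2.3290e+01] F [-0.5 -0.4 -0. ] open 87.0
shift [  0.7   4.8 125. ] turn [-0.04 -0.04  0.  ]
```

```bash
python3 -m inch '[{"ax":0,"ay":0,"az":0,"dx":0.5,"dy":4.5,"dz":20,"fingers":87},{"ax":0,"ay":0,"az":0,"dx":0.5,"dy":4.5,"dz":50,"fingers":70},{"ax":0,"ay":0,"az":0,"dx":0.5,"dy":4.5,"dz":80,"fingers":60},{"ax":0,"ay":0,"az":0,"dx":0.5,"dy":4.5,"dz":105,"fingers":50},{"ax":0,"ay":0,"az":0,"dx":0.5,"dy":4.5,"dz":120,"fingers":45},{"ax":0,"ay":0,"az":0,"dx":0.5,"dy":4.5,"dz":125,"fingers":40},{"ax":0,"ay":0,"az":0,"dx":0.5,"dy":4.5,"dz":125,"fingers":40},{"ax":0,"ay":0,"az":0,"dx":0.5,"dy":4.5,"dz":125,"fingers":40}]'
python3 - <<'E'
from h import *
go(.4388,.0055,.055)
s=snapshot('wrist'); save(s,'wrist2')
for c in ['scene']:
    s=snapshot(c); cv2.imwrite('pics/sc2.png',cv2.resize(s['image'][170:290,160:320,::-1],None,fx=4,fy=4))
E
```

```text
clock: 4.85
tool_pos: [0.439, 0.0054, 0.0553]
orientation: [-179.9, -0.1, -23.3]
force: [0.8, -0.4, -0.0]
opening: 0.0402
t 4.85 pos [0.439  0.0054 0.0553] rpy [-1.7994e+02 -6.0000e-02 -2.3340e+01] F [ 0.8 -0.4 -0. ] open 40.2
shift [-0.2 -0.   0.3] turn [-0.06 -0.06  0.  ]
```

View pics/wrist2.png

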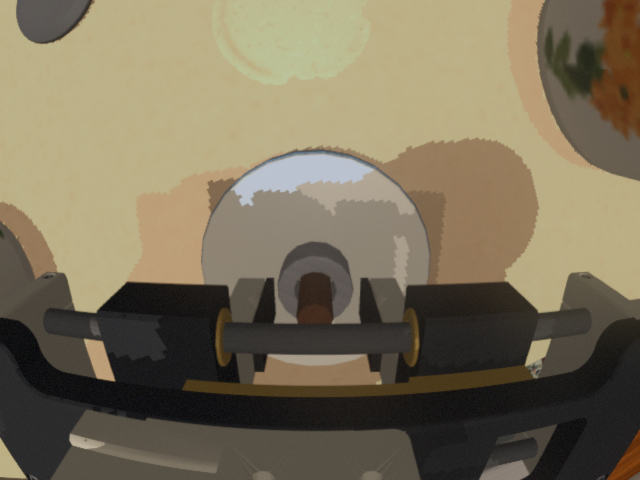

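View pics/sc2.png

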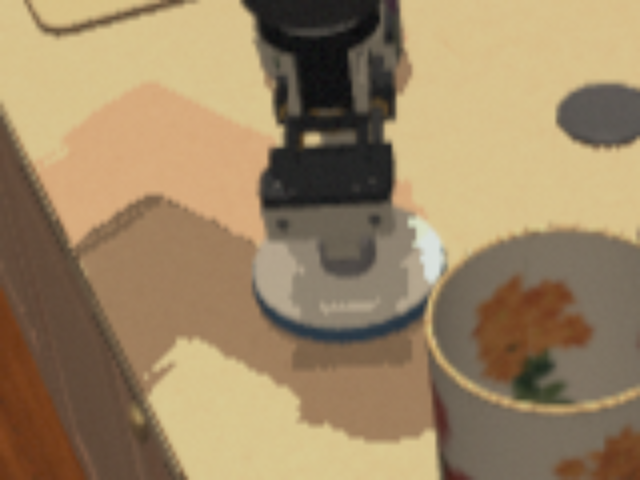

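Seen from the wrist, the stem (315,300) is centred between the fingers. In the scene crop the fingertips are just above the collar. Closing now.

```bash
python3 -m inch '[{"ax":0,"ay":0,"az":0,"dx":0,"dy":0,"dz":0,"fingers":20},{"ax":0,"ay":0,"az":0,"dx":0,"dy":0,"dz":0,"fingers":5},{"ax":0,"ay":0,"az":0,"dx":0,"dy":0,"dz":0,"fingers":5},{"ax":0,"ay":0,"az":0,"dx":0,"dy":0,"dz":0,"fingers":5},{"ax":0,"ay":0,"az":0,"dx":0,"dy":0,"dz":0,"fingers":5},{"ax":0,"ay":0,"az":0,"dx":0,"dy":0,"dz":0,"fingers":5}]'; python3 -c "
from h import *
go(.4388,.0055,.055)"
```

```text
clock: 5.7
tool_pos: [0.4388, 0.0052, 0.0547]
orientation: [-180.0, -0.0, -23.4]
force: [1.3, 1.6, 1.8]
opening: 0.0152
t 5.7 pos [0.4388 0.0052 0.0547] rpy [-1.7998e+02 -3.0000e-02 -2.3360e+01] F [1.3 1.6 1.8] open 15.2
shift [-0.1 -0.3 -0.3] turn [-0.02 -0.03  0.  ]
```

```bash
python3 -m inch '[{"ax":0,"ay":0,"az":0,"dx":0,"dy":0,"dz":-4,"fingers":5},{"ax":0,"ay":0,"az":0,"dx":0,"dy":0,"dz":-20,"fingers":5},{"ax":0,"ay":0,"az":0,"dx":0,"dy":0,"dz":-50,"fingers":5},{"ax":0,"ay":0,"az":0,"dx":0,"dy":0,"dz":-85,"fingers":5},{"ax":0,"ay":0,"az":0,"dx":0,"dy":0,"dz":-120,"fingers":5},{"ax":0,"ay":0,"az":0,"dx":0,"dy":0,"dz":-148,"fingers":5},{"ax":0,"ay":0,"az":0,"dx":0,"dy":0,"dz":-160,"fingers":5},{"ax":0,"ay":0,"az":0,"dx":0,"dy":0,"dz":-160,"fingers":5}]'
python3 - <<'E'
from h import *
go(.528,.271,.215)
s=snapshot('wrist'); save(s,'wrist3')
for c in ['scene']:
    s=snapshot(c); cv2.imwrite('pics/sc3.png',cv2.resize(s['image'][140:290,140:340,::-1],None,fx=4,fy=4))
E
```

```text
clock: 6.7
tool_pos: [0.4381, 0.005, 0.2143]
orientation: [-180.0, 0.0, -23.4]
force: [1.0, -0.2, -4.1]
opening: 0.0151
t 6.7 pos [0.4381 0.005  0.2143] rpy [-1.7998e+02  1.0000e-02 -2.3380e+01] F [ 1.  -0.2 -4.1] open 15.1
shift [ -23.1 -279.8   -0.5] turn [-0.02  0.01 -0.  ]
```

View pics/wrist3.png

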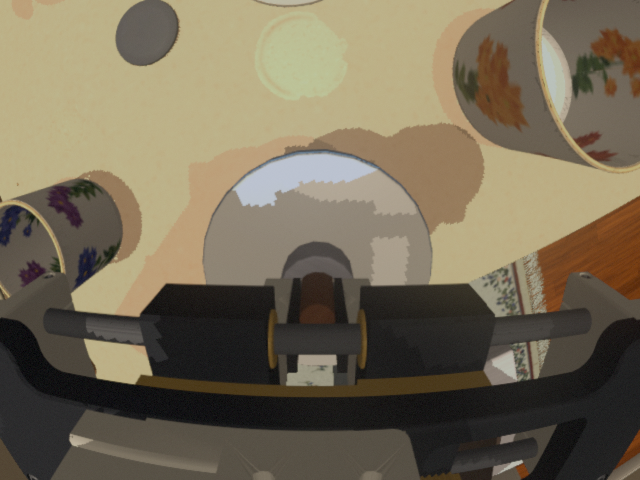

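View pics/sc3.png

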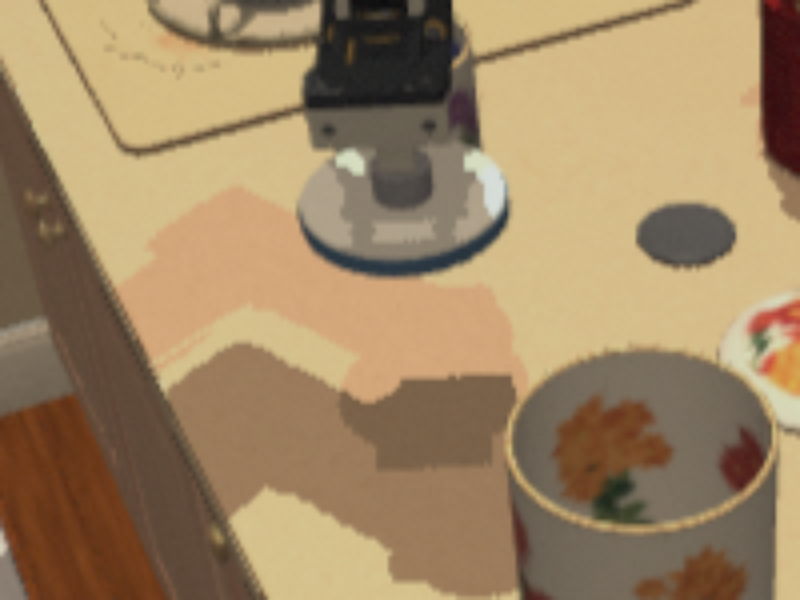

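The lids came up level, and the −4.1 N reading fits both lids' weight. In the scene crop the lid is at (400,205). I'll move to a pose where the wrist camera sees the canister rim and the held lid together.

```bash
python3 -m inch '[{"ax":0,"ay":0,"az":0,"dx":-5,"dy":-10,"dz":0,"fingers":5},{"ax":0,"ay":0,"az":0,"dx":-18,"dy":-34,"dz":0,"fingers":5},{"ax":0,"ay":0,"az":0,"dx":-36,"dy":-66,"dz":0,"fingers":5},{"ax":0,"ay":0,"az":0,"dx":-56,"dy":-102,"dz":0,"fingers":5},{"ax":0,"ay":0,"az":0,"dx":-76,"dy":-138,"dz":0,"fingers":5},{"ax":0,"ay":0,"az":0,"dx":-96,"dy":-175,"dz":0,"fingers":5},{"ax":0,"ay":0,"az":0,"dx":-113,"dy":-207,"dz":0,"fingers":5},{"ax":0,"ay":0,"az":0,"dx":-125,"dy":-230,"dz":0,"fingers":5}]' ; python3 -m inch '[{"ax":0,"ay":0,"az":0,"dx":-10,"dy":-18,"dz":0,"fingers":5},{"ax":0,"ay":0,"az":0,"dx":-20,"dy":-38,"dz":0,"fingers":5},{"ax":0,"ay":0,"az":0,"dx":-28,"dy":-50,"dz":0,"fingers":5},{"ax":0,"ay":0,"az":0,"dx":-28,"dy":-50,"dz":0,"fingers":5},{"ax":0,"ay":0,"az":0,"dx":-28,"dy":-50,"dz":0,"fingers":5}]'
python3 - <<'E'
from h import *
go(.528,.271,.215)
s=snapshot('wrist'); save(s,'wrist4')
print(proj(s,[.528,.271,.122],True),proj(s,[.528,.271,.0],True))
for r in trace('blue_canister','wrist')[:1]: print(r['bbox'],fit(s,r['mask'],CAN,[.528,.271],True))
for r in landmark_of('canister_rim','wrist')[:2]: print(r, atz(s,*r['position'],.122,True))
import pickle; pickle.dump(s,open('s4.pkl','wb'))
E
```

```text
clock: 7.8
tool_pos: [0.4142, 0.2675, 0.2137]
orientation: [179.9, 0.0, -23.3]
force: [-0.1, -0.1, -3.8]
opening: 0.0151
clock: 8.43
tool_pos: [0.409, 0.3223, 0.2145]
orientation: [180.0, 0.0, -23.4]
force: [0.9, -0.5, -4.0]
opening: 0.0152
t 8.43 pos [0.409  0.3223 0.2145] rpy [ 1.7997e+02  1.0000e-02 -2.3380e+01] F [ 0.9 -0.5 -4. ] open 15.2
shift [129.6  -0.2  -0.5] turn [0.03 0.01 0.  ]
[314.95411319  50.30986133] [315.36637171  73.51623518]
[320.4, 68.1, 164.2, 132.1] (array([0.52829254, 0.26763563]), np.float64(0.018313199281692505))
{'position': [320.2, 48.9], 'score': 0.91} [0.52753389 0.26741915 0.122     ]
```

View pics/wrist4.png

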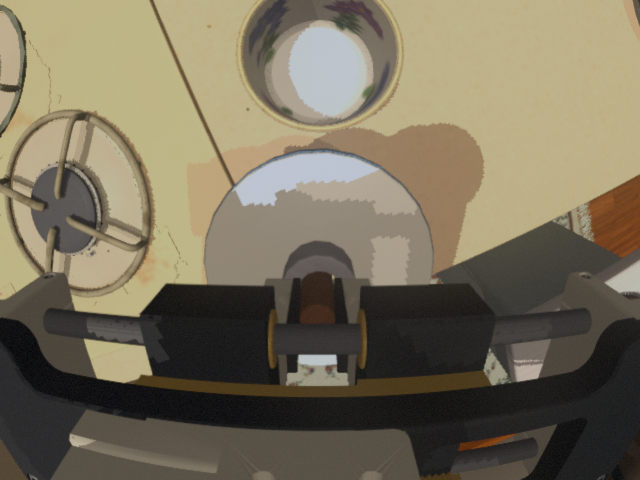

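The rim ellipse is centred at (320,50) and fully visible. The held lid's disc spans columns 204–433 with its top at row 150. I'll check the held lid against its predicted outline in the same camera.

Run:
```python
from h import *
import pickle; s=pickle.load(open('s4.pkl','rb'))
from scipy.optimize import least_squares
im=s['image'].astype(int)
r=trace('outer_lid','wrist')
print([(q['score'],q['bbox']) for q in r[:2]])
m=r[0]['mask']
# arc: topmost mask pixel per column
pts=[(u,np.nonzero(m[:,u])[0].min()) for u in range(215,425,3) if m[:,u].any()]
pts+= [(np.nonzero(m[v])[0].min(),v) for v in range(190,270,4)]+[(np.nonzero(m[v])[0].max()+1,v) for v in range(190,270,4)]
for z in (.180,.182,.184,.186):
    W=np.array([atz(s,u,v,z,True)[:2] for u,v in pts])
    f=lambda p: np.hypot(W[:,0]-p[0],W[:,1]-p[1])-p[2]
    q=least_squares(f,[.409,.322,.066],loss='soft_l1',f_scale=.001).x; print(z,q.round(4))
cm=trace('blue_canister','wrist')[0]['mask']
# rim outer circle fit via mask at bottom arc
o=get_obs(); print(o['tool_pos'])
```

```text
[(0.77, [318.6, 255.9, 229.1, 213.5])]
0.18 [0.4084 0.3202 0.0659]
0.182 [0.4091 0.3199 0.0652]
0.184 [0.4099 0.3196 0.0646]
0.186 [0.4107 0.3192 0.0639]
[0.40914433 0.32231401 0.21472469]
```

Run:
```python
from h import *
import pickle; s=pickle.load(open('s4.pkl','rb'))
p=[.4091,.3223]
for z in (.237,.209,.185,.122): print(z,proj(s,p+[z],True).round(1))
Ry=Ro.from_euler('xyz',[180,0,-23.38],degrees=True).apply([0,1,0])
q=np.array(p+[.209]); print(proj(s,q+.019*Ry,True),proj(s,q-.019*Ry,True))
q=np.array(p+[.232]); print(proj(s,q+.008*Ry,True),proj(s,q-.008*Ry,True))
cv2.imwrite('pics/c4.png',cv2.resize(s['image'][220:380,220:420,::-1],None,fx=4,fy=4,interpolation=cv2.INTER_NEAREST)[:600])
```

```text
0.237 [314.7 319.9]
0.209 [314.9 291. ]
0.185 [315.  271.9]
0.122 [315.3 237.1]
[353.52364022 290.77996147] [276.25231254 290.81987244]
[333.13650903 314.01365   ] [296.28050674 314.02514482]
```

View pics/c4.png

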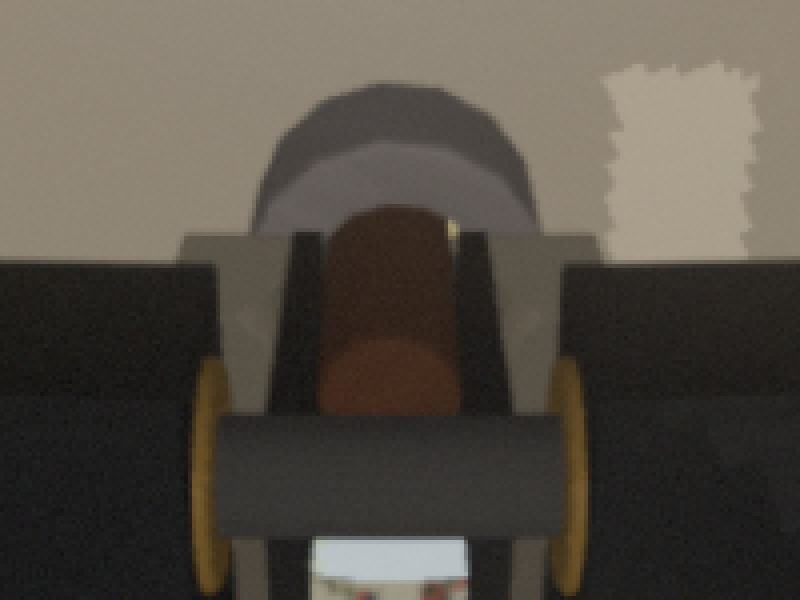

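Run:
```python
from h import *
import pickle; s=pickle.load(open('s4.pkl','rb'))
X=Ro.from_euler('xyz',[180,0,-23.38],degrees=True).apply([1,0,0])
p=np.array([.4091,.3223,0])
print('cap far edge (seen 305)',proj(s,p+[0,0,.2365]+.008*X,True)[1],'collar top far edge, inner? (seen ~255.5)',proj(s,p+[0,0,.2085]+.019*X,True)[1],'collar base far (seen ~240.5)',proj(s,p+[0,0,.1845]+.019*X,True)[1], 'skirt far (seen 150)',proj(s,p+[0,0,.1815]+.066*X,True)[1])
go(.529,.270,.215)
```

```text
cap far edge (seen 305) 302.69873407908767 collar top far edge, inner? (seen ~255.5) 254.386866336109 collar base far (seen ~240.5) 238.75084300990792 skirt far (seen 150) 149.72693037991235
t 8.68 pos [0.4091 0.3223 0.2147] rpy [-179.99   -0.    -23.39] F [-0.8  0.5 -3.5] open 14.9
shift [130.8   0.4  -0.3] turn [-0.01 -0.    0.  ]
```

```bash
python3 -m inch '[{"ax":0,"ay":0,"az":0,"dx":10,"dy":0,"dz":0,"fingers":5},{"ax":0,"ay":0,"az":0,"dx":35,"dy":0,"dz":0,"fingers":5},{"ax":0,"ay":0,"az":0,"dx":65,"dy":0.5,"dz":0,"fingers":5},{"ax":0,"ay":0,"az":0,"dx":95,"dy":0.5,"dz":0,"fingers":5},{"ax":0,"ay":0,"az":0,"dx":120,"dy":0.5,"dz":0,"fingers":5},{"ax":0,"ay":0,"az":0,"dx":131,"dy":0.5,"dz":10,"fingers":5},{"ax":0,"ay":0,"az":0,"dx":131,"dy":0.5,"dz":22,"fingers":5},{"ax":0,"ay":0,"az":0,"dx":131,"dy":0.5,"dz":28,"fingers":5}]'
python3 -m inch '[{"ax":0,"ay":0,"az":0,"dx":0,"dy":0,"dz":0,"fingers":5},{"ax":0,"ay":0,"az":0,"dx":0,"dy":0,"dz":0,"fingers":5}]'
python3 - <<'E'
from h import *
go(.529,.270,.163)
s=snapshot('scene'); cv2.imwrite('pics/sc5.png',cv2.resize(s['image'][90:230,170:330,::-1],None,fx=4,fy=4))
s=snapshot('top'); cv2.imwrite('pics/top5.png',cv2.resize(s['image'][200:320,100:260,::-1],None,fx=4,fy=4))
E
```

```text
clock: 9.68
tool_pos: [0.5281, 0.27, 0.185]
orientation: [179.9, 0.1, -23.4]
force: [-0.6, -0.3, -4.6]
opening: 0.0149
clock: 9.93
tool_pos: [0.5289, 0.2708, 0.1871]
orientation: [-180.0, -0.0, -23.3]
force: [-0.4, 0.7, -3.6]
opening: 0.0149
t 9.93 pos [0.5289 0.2708 0.1871] rpy [-1.7996e+02 -2.0000e-02 -2.3310e+01] F [-0.4  0.7 -3.6] open 14.9
shift [ 0.4  0.7 24.1] turn [-0.04 -0.02  0.  ]
```

View pics/sc5.png

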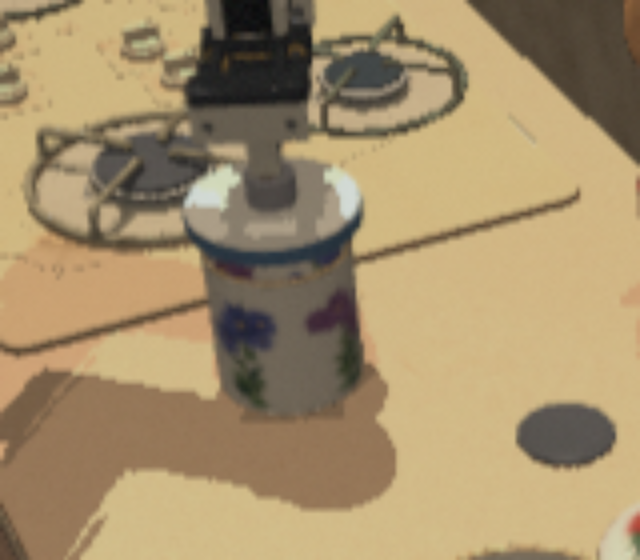

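View pics/top5.png

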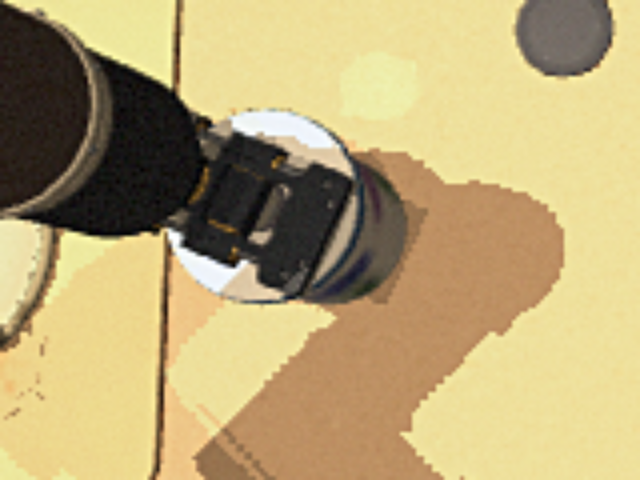

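The lid hovers over the canister in both views, at (273,215) in the scene crop and (265,205) in the top crop. It may be slightly left of the canister's axis, so I'll fit both now.

Run:
```python
from h import *
o=get_obs(); z=o['tool_pos'][2]-.055; print(o['tool_pos'])
for c in ['scene','top']:
    s=snapshot(c)
    for n,parts in [('outer_lid',[(z+.009,z+.0225,.066),(z+.025,z+.049,.019)]),('blue_canister',CAN)]:
        for r in trace(n,c)[:1]:
            m=r['mask'].astype(np.float32)
            from scipy.optimize import minimize
            if n=='outer_lid':
                x,e=fit(s,r['mask'],parts,[.529,.27]); lid=sil(s,*x,parts)
            else:
                f=lambda p:np.abs(sil(s,p[0],p[1],CAN)*(1-lid)-m).sum()/m.sum()
                q=minimize(f,[.529,.27],method='Nelder-Mead',options=dict(initial_simplex=[[.529,.27],[.539,.27],[.529,.28]],xatol=2e-4,fatol=1e-4)); x,e=q.x,q.fun
            print(c,n,round(r['score'],2),x.round(4),round(e,3))
```

```text
[0.52904962 0.27075263 0.18715561]
scene outer_lid 0.87 [0.5278 0.2707] 0.068
scene blue_canister 0.7 [0.5308 0.2778] 0.051
top outer_lid 0.87 [0.5316 0.2703] 2.474
top blue_canister 0.67 [0.5316 0.2737] 0.141
```

The lid fit agrees with the TCP, and the earlier unoccluded canister fits are within about 2 mm of it. I'll descend slowly and watch the force.

```bash
python3 -m inch '[{"ax":0,"ay":0,"az":0,"dx":0,"dy":0.5,"dz":4,"fingers":5},{"ax":0,"ay":0,"az":0,"dx":0,"dy":0.5,"dz":8,"fingers":5},{"ax":0,"ay":0,"az":0,"dx":0,"dy":0.5,"dz":12,"fingers":5},{"ax":0,"ay":0,"az":0,"dx":0,"dy":0.5,"dz":15,"fingers":5},{"ax":0,"ay":0,"az":0,"dx":0,"dy":0.5,"dz":17,"fingers":5},{"ax":0,"ay":0,"az":0,"dx":0,"dy":0.5,"dz":18,"fingers":5},{"ax":0,"ay":0,"az":0,"dx":0,"dy":0.5,"dz":18,"fingers":5}]'; python3 -m inch '[{"ax":0,"ay":0,"az":0,"dx":0,"dy":0,"dz":1.5,"fingers":5},{"ax":0,"ay":0,"az":0,"dx":0,"dy":0,"dz":3,"fingers":5},{"ax":0,"ay":0,"az":0,"dx":0,"dy":0,"dz":4.5,"fingers":5},{"ax":0,"ay":0,"az":0,"dx":0,"dy":0,"dz":5,"fingers":5},{"ax":0,"ay":0,"az":0,"dx":0,"dy":0,"dz":5,"fingers":5}]'
```

```text
clock: 11.2
tool_pos: [0.5289, 0.2699, 0.1686]
orientation: [180.0, 0.0, -23.4]
force: [-1.1, 0.6, -4.0]
opening: 0.0155
clock: 11.82
tool_pos: [0.5289, 0.2698, 0.1635]
orientation: [180.0, 0.0, -23.4]
force: [0.4, -0.1, -3.2]
opening: 0.0152
```

```bash
python3 -m inch '[{"ax":0,"ay":0,"az":0,"dx":0,"dy":0,"dz":0.5,"fingers":5},{"ax":0,"ay":0,"az":0,"dx":0,"dy":0,"dz":1,"fingers":5},{"ax":0,"ay":0,"az":0,"dx":0,"dy":0,"dz":1,"fingers":5}]'; python3 -c "
from h import *
s=snapshot('scene'); cv2.imwrite('pics/sc6.png',cv2.resize(s['image'][90:230,170:330,::-1],None,fx=4,fy=4))"
```

```text
clock: 12.2
tool_pos: [0.529, 0.2699, 0.1627]
orientation: [-180.0, -0.0, -23.4]
force: [0.6, 0.1, -3.7]
opening: 0.0155
```

View pics/sc6.png

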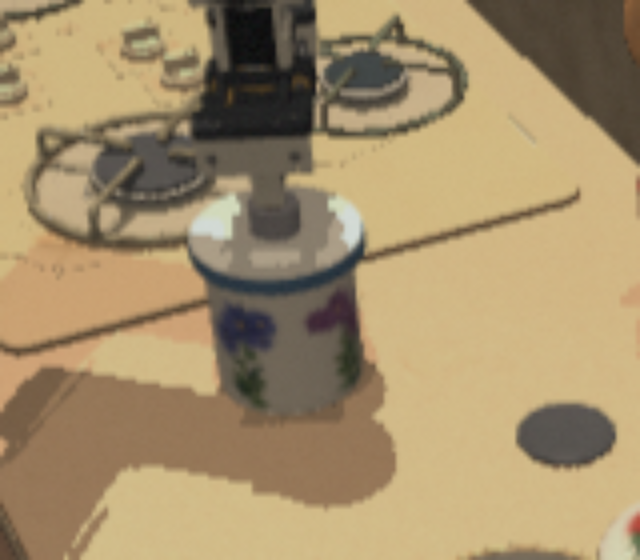

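The plug is inside the mouth, with the skirt down over the rim at (277,270). There is no contact force yet, so I'll go down another millimetre or two.

```bash
python3 -m inch '[{"ax":0,"ay":0,"az":0,"dx":0,"dy":0,"dz":0.5,"fingers":5},{"ax":0,"ay":0,"az":0,"dx":0,"dy":0,"dz":1,"fingers":5},{"ax":0,"ay":0,"az":0,"dx":0,"dy":0,"dz":1,"fingers":5}]'; python3 -m inch '[{"ax":0,"ay":0,"az":0,"dx":0,"dy":0,"dz":0.5,"fingers":5},{"ax":0,"ay":0,"az":0,"dx":0,"dy":0,"dz":1,"fingers":5},{"ax":0,"ay":0,"az":0,"dx":0,"dy":0,"dz":1,"fingers":5}]'
```

```text
clock: 12.62
tool_pos: [0.5291, 0.27, 0.1624]
orientation: [-180.0, -0.0, -23.3]
force: [-2.7, 0.4, 5.8]
opening: 0.0155
clock: 13.0
tool_pos: [0.5294, 0.2701, 0.1624]
orientation: [-179.9, -0.1, -23.3]
force: [-5.0, -2.2, 10.9]
opening: 0.0156
```

It made contact at z = 0.1624, against an expected 0.163, so it is seated. I'll relax the push and let go.

```bash
python3 -m inch '[{"ax":0,"ay":0,"az":0,"dx":0,"dy":0,"dz":-1,"fingers":5},{"ax":0,"ay":0,"az":0,"dx":0,"dy":0,"dz":-1.5,"fingers":5},{"ax":0,"ay":0,"az":0,"dx":0,"dy":0,"dz":-1.5,"fingers":25},{"ax":0,"ay":0,"az":0,"dx":0,"dy":0,"dz":-1.5,"fingers":60},{"ax":0,"ay":0,"az":0,"dx":0,"dy":0,"dz":-1.5,"fingers":65},{"ax":0,"ay":0,"az":0,"dx":0,"dy":0,"dz":-1.5,"fingers":65},{"ax":0,"ay":0,"az":0,"dx":0,"dy":0,"dz":-1.5,"fingers":65}]'
python3 - <<'E'
from h import *
go(.529,.27,.145)
s=snapshot('wrist'); save(s,'wrist7')
for r in trace('outer_lid','wrist')[:1]: print(r['score'],fit(s,r['mask'],[(.117,.1305,.066)],[.529,.27],True))
s=snapshot('scene'); cv2.imwrite('pics/sc7.png',cv2.resize(s['image'][90:230,170:330,::-1],None,fx=4,fy=4))
E
```

```text
clock: 13.88
tool_pos: [0.5289, 0.2698, 0.162]
orientation: [180.0, 0.0, -23.4]
force: [0.1, -0.2, -1.0]
opening: 0.0595
t 13.88 pos [0.5289 0.2698 0.162 ] rpy [180.     0.   -23.37] F [ 0.1 -0.2 -1. ] open 59.5
shift [-0.  -0.2 17. ] turn [0. 0. 0.]
0.97 (array([0.52871107, 0.26814482]), np.float64(0.3669726848602295))
```

View pics/wrist7.png

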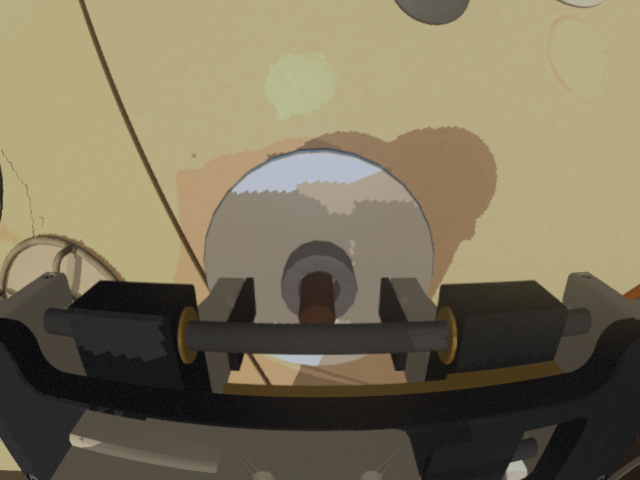

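View pics/sc7.png

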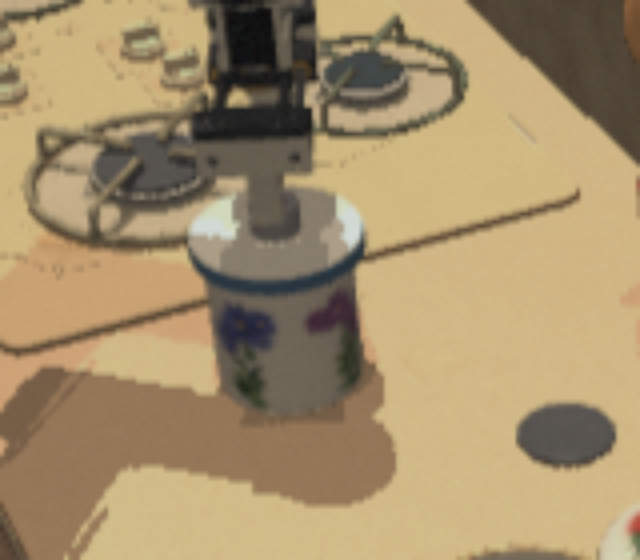

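The stem (317,300) and collar (319,285) are still centred between the open fingers. Lid and canister are level and standing, so I'll go down to the collar.

```bash
python3 -m inch '[{"ax":0,"ay":0,"az":0,"dx":0,"dy":0,"dz":0,"fingers":68},{"ax":0,"ay":0,"az":0,"dx":0,"dy":0,"dz":6,"fingers":68},{"ax":0,"ay":0,"az":0,"dx":0,"dy":0,"dz":13,"fingers":68},{"ax":0,"ay":0,"az":0,"dx":0,"dy":0,"dz":20,"fingers":68},{"ax":0,"ay":0,"az":0,"dx":0,"dy":0,"dz":24,"fingers":68},{"ax":0,"ay":0,"az":0,"dx":0,"dy":0,"dz":26,"fingers":68},{"ax":0,"ay":0,"az":0,"dx":0,"dy":0,"dz":26,"fingers":60}]'
python3 - <<'E'
from h import *
go(.529,.27,.136)
s=snapshot('wrist'); save(s,'wrist8')
s=snapshot('scene'); cv2.imwrite('pics/sc8.png',cv2.resize(s['image'][90:230,170:330,::-1],None,fx=4,fy=4))
E
```

```text
clock: 14.9
tool_pos: [0.5289, 0.2698, 0.136]
orientation: [180.0, 0.0, -23.4]
force: [0.2, -0.1, 0.3]
opening: 0.0631
t 14.9 pos [0.5289 0.2698 0.136 ] rpy [179.99   0.   -23.37] F [ 0.2 -0.1  0.3] open 63.1
shift [ 0.  -0.2 -0. ] turn [0.01 0.   0.  ]
```

View pics/wrist8.png

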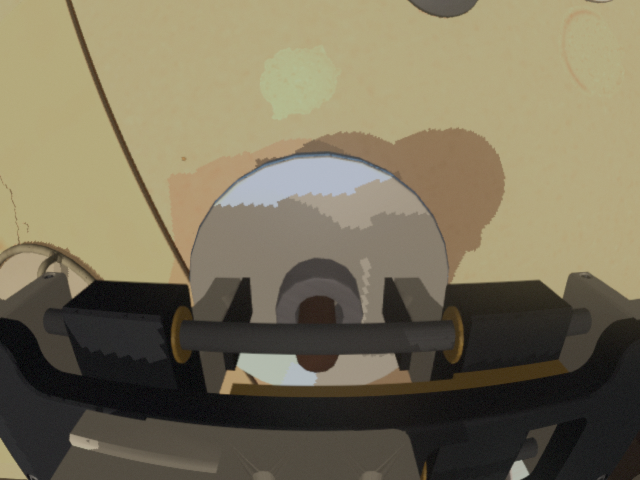

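View pics/sc8.png

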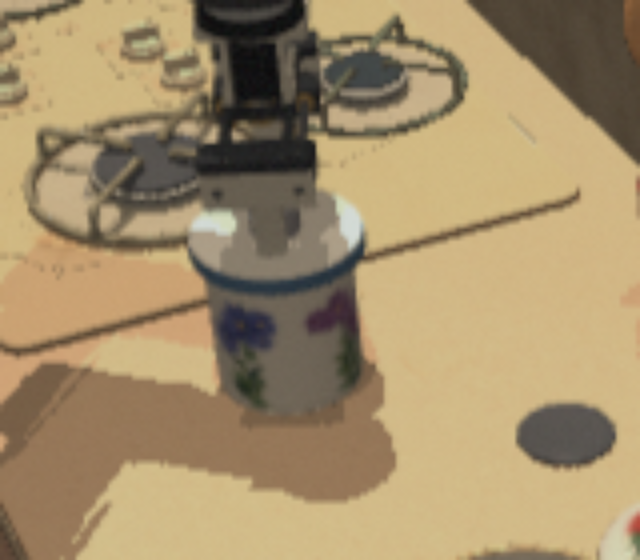

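The fingers straddle the collar (276–362, centre 319), and the tips are about 3 mm above the deck. Closing.

```bash
python3 -m inch '[{"ax":0,"ay":0,"az":0,"dx":0,"dy":0,"dz":0,"fingers":45},{"ax":0,"ay":0,"az":0,"dx":0,"dy":0,"dz":0,"fingers":25},{"ax":0,"ay":0,"az":0,"dx":0,"dy":0,"dz":0,"fingers":25},{"ax":0,"ay":0,"az":0,"dx":0,"dy":0,"dz":0,"fingers":25},{"ax":0,"ay":0,"az":0,"dx":0,"dy":0,"dz":0,"fingers":25},{"ax":0,"ay":0,"az":0,"dx":0,"dy":0,"dz":0,"fingers":25}]'; python3 -m inch '[{"ax":0,"ay":0,"az":0,"dx":0,"dy":0,"dz":-2,"fingers":25},{"ax":0,"ay":0,"az":0,"dx":0,"dy":0,"dz":-5,"fingers":25},{"ax":0,"ay":0,"az":0,"dx":0,"dy":0,"dz":-9,"fingers":25},{"ax":0,"ay":0,"az":0,"dx":0,"dy":0,"dz":-13,"fingers":25},{"ax":0,"ay":0,"az":0,"dx":0,"dy":0,"dz":-15,"fingers":25},{"ax":0,"ay":0,"az":0,"dx":0,"dy":0,"dz":-15,"fingers":25}]'
python3 - <<'E'
from h import *
s=snapshot('wrist'); save(s,'wrist9')
s=snapshot('scene'); cv2.imwrite('pics/sc9.png',cv2.resize(s['image'][90:230,170:330,::-1],None,fx=4,fy=4))
E
```

```text
clock: 15.75
tool_pos: [0.5289, 0.2698, 0.1361]
orientation: [180.0, -0.0, -23.4]
force: [-0.9, -1.2, 2.0]
opening: 0.0375
clock: 16.5
tool_pos: [0.529, 0.2699, 0.1513]
orientation: [-180.0, -0.0, -23.4]
force: [-0.3, 0.1, -2.8]
opening: 0.0377
```

View pics/wrist9.png

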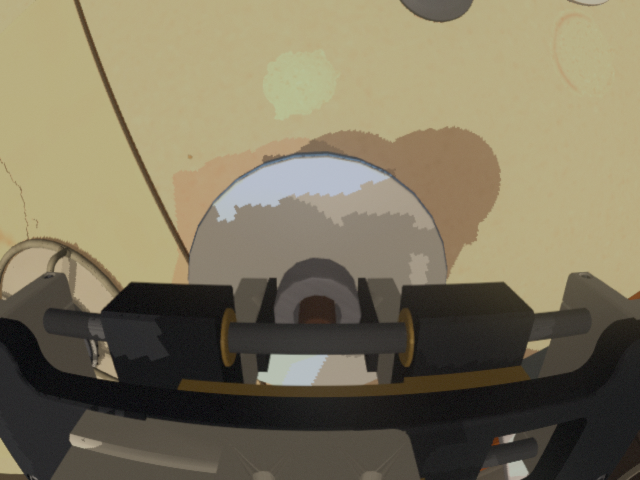

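View pics/sc9.png

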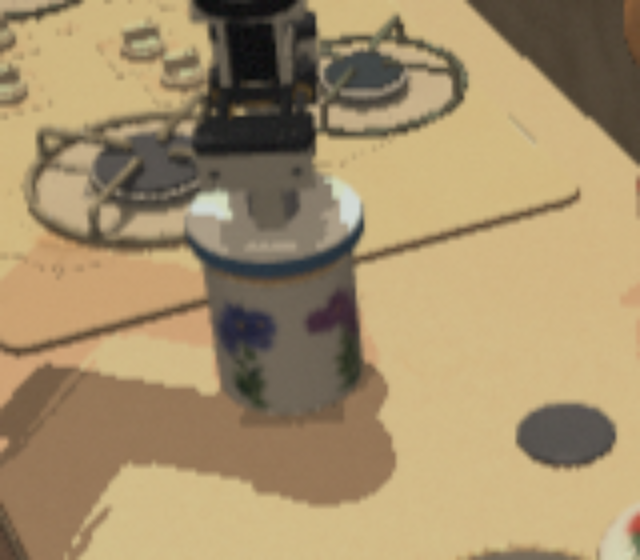

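The stem now sits lower inside the collar hole (318,310), so the outer lid is rising alone. Continuing straight up.

```bash
python3 -m inch '[{"ax":0,"ay":0,"az":0,"dx":0,"dy":0,"dz":-6,"fingers":25},{"ax":0,"ay":0,"az":0,"dx":0,"dy":0,"dz":-18,"fingers":25},{"ax":0,"ay":0,"az":0,"dx":0,"dy":0,"dz":-32,"fingers":25},{"ax":0,"ay":0,"az":0,"dx":0,"dy":0,"dz":-48,"fingers":25},{"ax":0,"ay":0,"az":0,"dx":0,"dy":0,"dz":-65,"fingers":25},{"ax":0,"ay":0,"az":0,"dx":0,"dy":0,"dz":-82,"fingers":25},{"ax":0,"ay":0,"az":0,"dx":0,"dy":0,"dz":-92,"fingers":25},{"ax":0,"ay":0,"az":0,"dx":0,"dy":0,"dz":-97,"fingers":25}]'; python3 -m inch '[{"ax":0,"ay":0,"az":0,"dx":0,"dy":0,"dz":0,"fingers":25},{"ax":0,"ay":0,"az":0,"dx":0,"dy":0,"dz":0,"fingers":25},{"ax":0,"ay":0,"az":0,"dx":0,"dy":0,"dz":0,"fingers":25}]'
python3 - <<'E'
from h import *
s=snapshot('wrist'); save(s,'wrist10')
s=snapshot('scene'); cv2.imwrite('pics/sc10.png',cv2.resize(s['image'][70:220,170:330,::-1],None,fx=4,fy=4))
for n,z in [('stem_top',.185),('canister_rim',.122)]:
    for r in landmark_of(n,'scene')[:2]: print(n,r,atz(s,*r['position'],z).round(4))
for r in trace('blue_canister','scene')[:1]: print(r['bbox'])
print('exp stem',proj(s,[.529,.27,.185]),'flange top',proj(s,[.529,.27,.128]))
s=snapshot('top'); cv2.imwrite('pics/top10.png',cv2.resize(s['image'][200:320,100:260,::-1],None,fx=4,fy=4))
E
```

```text
clock: 17.6
tool_pos: [0.529, 0.27, 0.2487]
orientation: [-180.0, -0.0, -23.4]
force: [-1.2, 0.5, -2.2]
opening: 0.0374
clock: 17.98
tool_pos: [0.5287, 0.2697, 0.2475]
orientation: [179.9, 0.0, -23.4]
force: [-0.1, -0.3, -2.0]
opening: 0.0375
stem_top {'position': [238.2, 131.9], 'score': 0.69} [0.5319 0.2651 0.185 ]
stem_top {'position': [230.0, 108.8], 'score': 0.63} [0.5605 0.4098 0.185 ]
canister_rim {'position': [237.3, 148.9], 'score': 0.87} [0.5269 0.2776 0.122 ]
[240.7, 166.5, 38.4, 49.6]
exp stem [236.66294639 131.37389889] flange top [238.67857942 148.19605064]
```

View pics/wrist10.png

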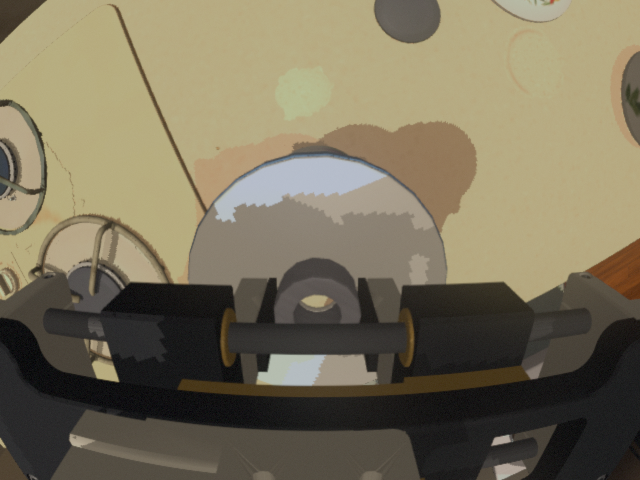

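View pics/sc10.png

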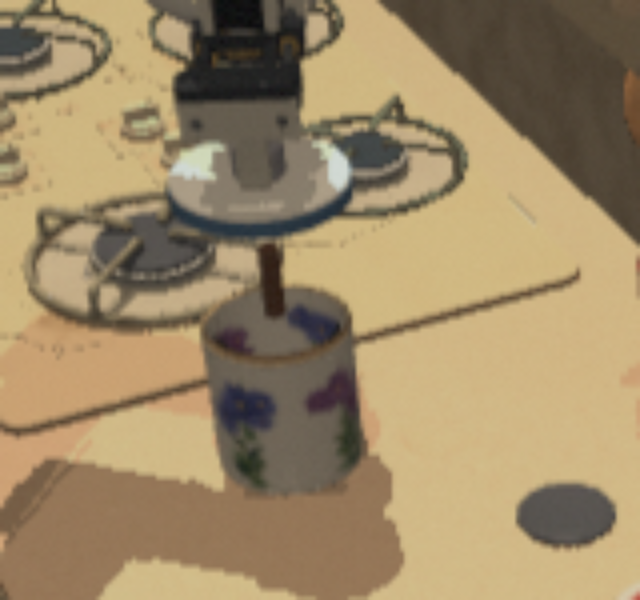

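View pics/top10.png

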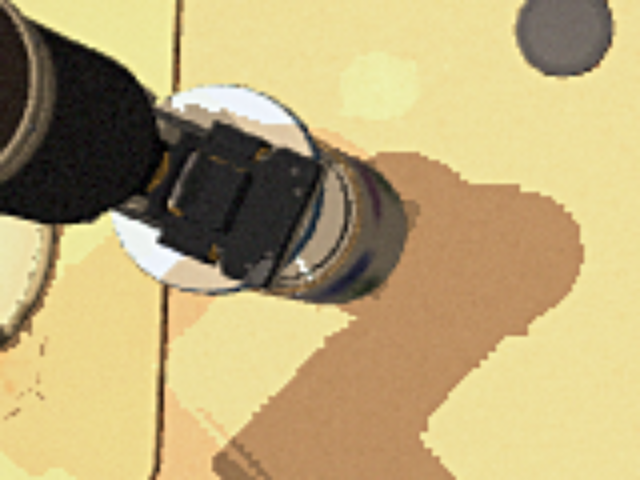

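The outer lid is held level at (260,185) in the scene crop, and the stem (270,280) stands where a seated stem should. The mouth shows odd coloured patches at (235,340) and (315,320), so I want a closer look.

Run:
```python
from h import *
s=snapshot('scene'); cv2.imwrite('pics/z1.png',cv2.resize(s['image'][125:200,210:270,::-1],None,fx=10,fy=8,interpolation=cv2.INTER_CUBIC))
im=s['image'].copy()
big=cv2.resize(im[125:200,210:270,::-1],None,fx=10,fy=8,interpolation=cv2.INTER_CUBIC)
def ell(z,r,c):
    P=np.array([proj(s,p) for p in circ(.529,.27,z,r)]); P=np.c_[(P[:,0]+.5-210)*10,(P[:,1]+.5-125)*8].round().astype(np.int32)
    cv2.polylines(big,[P],True,c,1)
ell(.122,.057,(0,255,0)); ell(.122,.056,(255,0,0)); ell(.128,.056,(0,0,255)); ell(0,.057,(0,255,0))
cv2.imwrite('pics/z2.png',big)
t=snapshot('top'); cv2.imwrite('pics/z3.png',cv2.resize(t['image'][225:285,145:215,::-1],None,fx=10,fy=10,interpolation=cv2.INTER_CUBIC))
```

```text
(no output)
```

View pics/z1.png

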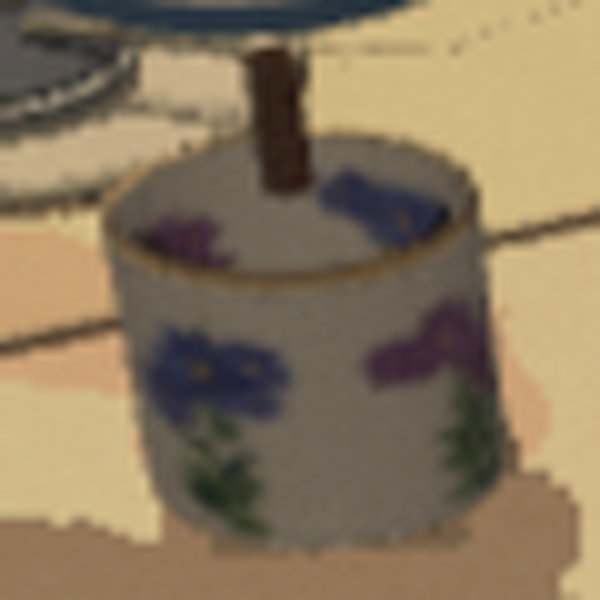

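View pics/z2.png

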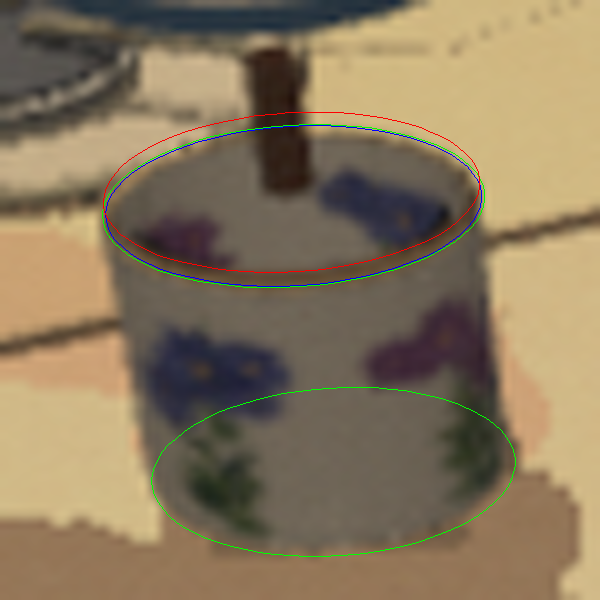

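View pics/z3.png

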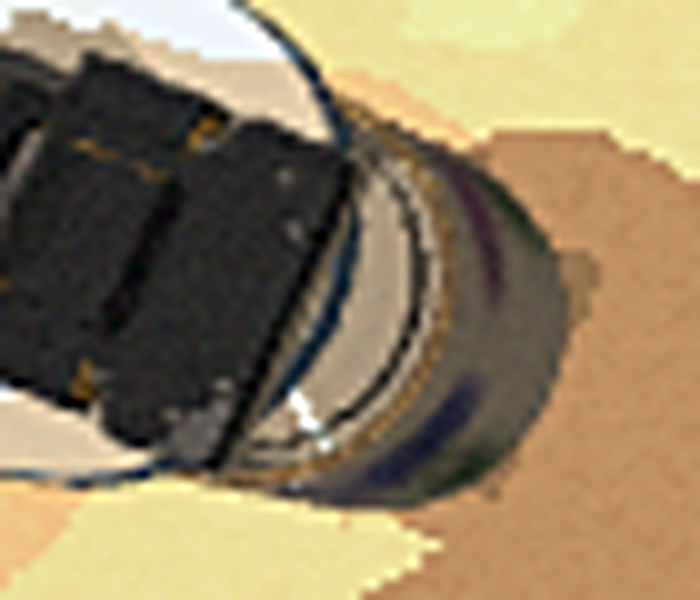

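The stem position fits a seated lid, but the pale flange isn't clear in these views. The held lid clears the stem by about 43 mm, so I'll shift it aside and look into the mouth with the wrist camera.

```bash
python3 -m inch '[{"ax":0,"ay":0,"az":0,"dx":-4,"dy":0,"dz":-2,"fingers":25},{"ax":0,"ay":0,"az":0,"dx":-20,"dy":0,"dz":-5,"fingers":25},{"ax":0,"ay":0,"az":0,"dx":-45,"dy":0,"dz":-5,"fingers":25},{"ax":0,"ay":0,"az":0,"dx":-72,"dy":0,"dz":-5,"fingers":25},{"ax":0,"ay":0,"az":0,"dx":-100,"dy":0,"dz":-5,"fingers":25},{"ax":0,"ay":0,"az":0,"dx":-120,"dy":0,"dz":-5,"fingers":25},{"ax":0,"ay":0,"az":0,"dx":-130,"dy":0,"dz":-5,"fingers":25},{"ax":0,"ay":0,"az":0,"dx":-130,"dy":0,"dz":-5,"fingers":25}]'
python3 - <<'E'
from h import *
import pickle
s=snapshot('wrist'); save(s,'wrist11'); pickle.dump(s,open('s11.pkl','wb'))
X=Ro.from_euler('xyz',[180,0,-23.38],degrees=True)
for z,r in [(.122,.057),(.128,.056)]:
    print(z,[proj(s,np.array([.529,.27,z])+r*X.apply(v),True).round(1) for v in ([1,0,0],[-1,0,0],[0,1,0],[0,-1,0])])
print(proj(s,[.529,.27,.185],True),proj(s,[.529,.27,.128],True))
for n in ('stem_top','inner_lid','canister_rim'): print(n,landmark_of(n,'wrist')[:2])
cv2.imwrite('pics/c11.png',cv2.resize(s['image'][0:150,220:420,::-1],None,fx=4,fy=4,interpolation=cv2.INTER_CUBIC))
s=snapshot('top'); cv2.imwrite('pics/top11.png',cv2.resize(s['image'][225:285,140:220,::-1],None,fx=10,fy=10,interpolation=cv2.INTER_CUBIC))
E
```

```text
clock: 19.38
tool_pos: [0.409, 0.3218, 0.2535]
orientation: [-180.0, -0.0, -23.3]
force: [-0.2, -0.1, -2.2]
opening: 0.0375
0.122 [array([315.8,  -9.3]), array([315.6, 130.9]), array([389.4,  60.8]), array([242.1,  60.7])]
0.128 [array([315.8, -10.7]), array([315.6, 129.7]), array([389.6,  59.5]), array([241.8,  59.4])]
[315.44808575  41.33563298] [315.69178272  57.22039494]
stem_top [{'position': [316.1, 38.3], 'score': 0.91}]
inner_lid [{'position': [316.6, 58.0], 'score': 0.66}]
canister_rim [{'position': [321.8, 59.5], 'score': 0.86}]
```

View pics/c11.png

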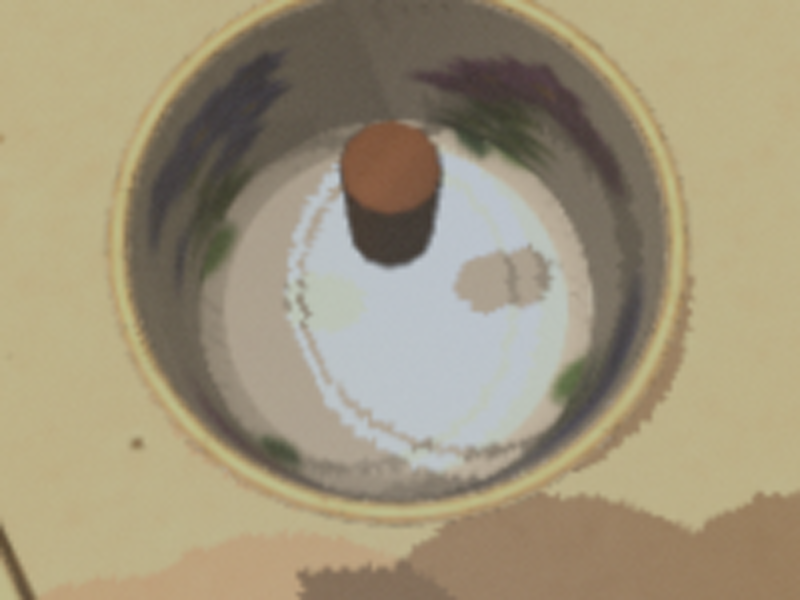

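View pics/top11.png

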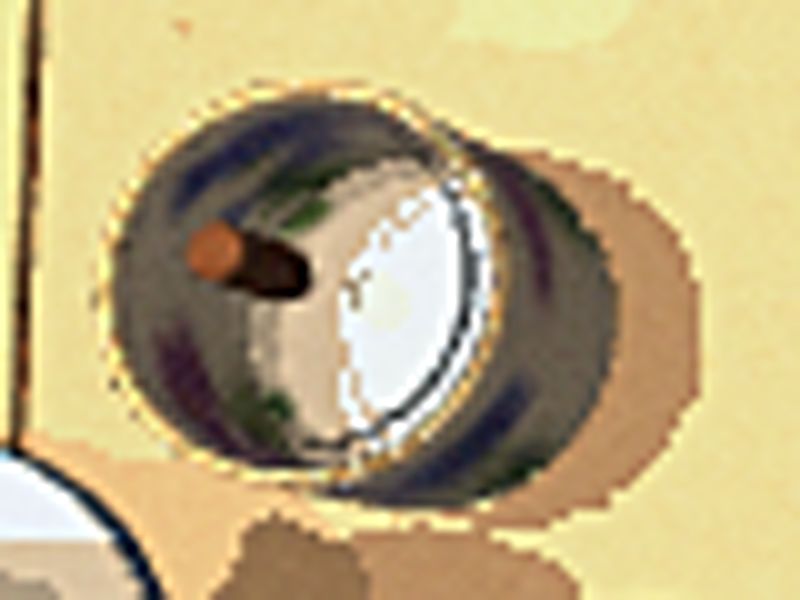

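The wrist crop shows the stem alone at (390,195), apparently with the canister floor visible around it and no flange. I'll compare this with the earlier pictures and ask the detector.

Run:
```python
from h import *
import pickle
a=cv2.imread('pics/top0.png')[225:285,140:220]; a=cv2.resize(a,None,fx=5,fy=5,interpolation=cv2.INTER_CUBIC)
b=cv2.imread('pics/wrist4.png')[0:150,220:420]; b=cv2.resize(b,None,fx=2,fy=2,interpolation=cv2.INTER_CUBIC)
c=cv2.imread('pics/wrist11.png')[0:150,220:420]; c=cv2.resize(c,None,fx=2,fy=2,interpolation=cv2.INTER_CUBIC)
o=np.zeros((600,800,3),np.uint8); o[:300,:400]=a; o[300:,:400]=b; o[300:,400:]=c
r=trace('inner_lid','wrist')
for q in r[:2]: print(q['score'],q['bbox'],q['mask'].sum())
m=r[0]['mask'][0:150,220:420]; w=cv2.imread('pics/wrist11.png')[0:150,220:420]; w[m]=w[m]//2+np.array([0,0,127],np.uint8); o[:300,400:]=cv2.resize(w,None,fx=2,fy=2)
cv2.imwrite('pics/cmp.png',o)
```

```text
0.8 [315.4, 48.5, 25.0, 39.9] 774
```

View pics/cmp.png

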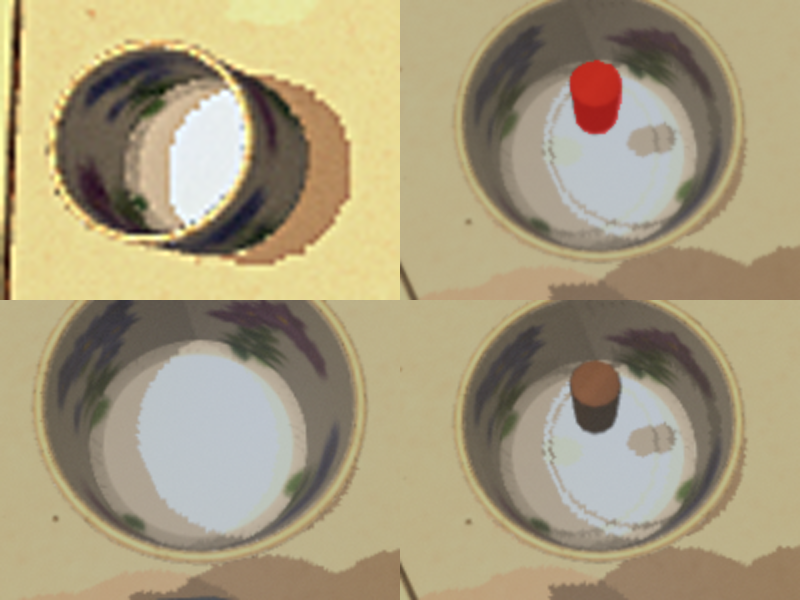

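View pics/wrist11.png

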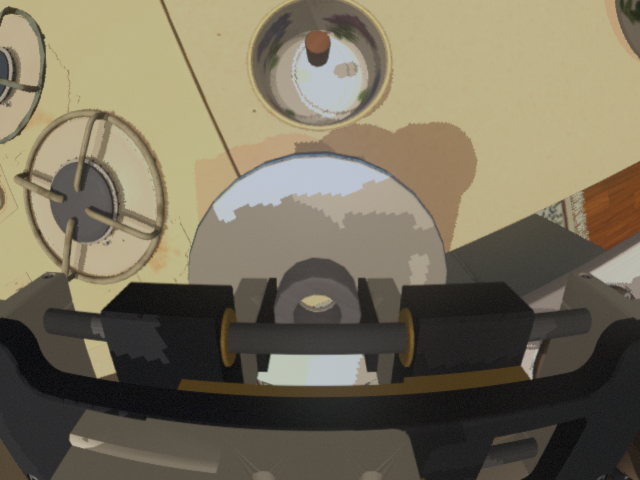

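The bare stem is standing over the mouth, and the floor now carries a thin ring-shaped shadow plus the stem's shadow. The ring suggests the flange and plug are there but their flat faces aren't drawn. I'll measure the stem's height and tilt, and the canister's position, across the three cameras.

Run:
```python
from h import *
from scipy.optimize import minimize
S={};M={}
for c in ['wrist','scene','top']:
    S[c]=snapshot(c)
    r=trace('inner_lid',c)
    if r: M[c]=r[0]['mask'].astype(np.float32); print(c,round(r[0]['score'],2),r[0]['bbox'])
    k=trace('blue_canister',c)
    if k: print('  can',fit(S[c],k[0]['mask']|(M[c]>0 if c in M else False),CAN+[(.128,.185,.008)],[.529,.27],c=='wrist'))
def sil2(s,p,fish,k=4):
    x,y,z,tx,ty=p; R=Ro.from_rotvec([tx,ty,0]).as_matrix()
    P=np.r_[circ(0,0,-.057,.008,36),circ(0,0,0,.008,36)]@R.T+[x,y,z]
    P=np.array([proj(s,q,fish) for q in P]); m=np.zeros((480*k,640*k),np.uint8)
    cv2.fillConvexPoly(m,cv2.convexHull(((P+.5)*k).round().astype(np.int32)),1)
    return cv2.resize(m.astype(np.float32),(640,480),interpolation=cv2.INTER_AREA)
for cs in (list(M),['wrist'],['scene'],['top']):
    if not all(c in M for c in cs): continue
    f=lambda p:sum(np.abs(sil2(S[c],p,c=='wrist')-M[c]).sum()/M[c].sum() for c in cs)
    x0=np.array([.529,.27,.185,0,0]); sx=[x0]+[x0+d for d in np.diag([.005,.005,.008,.06,.06])]
    q=minimize(f,x0,method='Nelder-Mead',options=dict(initial_simplex=sx,xatol=2e-4,fatol=1e-4,maxiter=250)); print(cs,q.x[:3].round(4),np.degrees(q.x[3:]).round(1),round(q.fun,3),'at seated',round(f(x0),3))
print(get_obs()['clock'])
```

```text
wrist 0.58 [316.8, 49.4, 27.4, 37.0]
  can (array([0.52834457, 0.26785616]), np.float64(0.02783002145588398))
scene 0.7 [238.8, 146.1, 35.6, 31.3]
top 0.58 [166.7, 250.9, 10.7, 7.1]
  can (array([0.53011575, 0.27219095]), np.float64(0.1042175143957138))
['wrist', 'scene', 'top'] [0.5284 0.2687 0.1856] [ 1.1 -1.7] 1.01 at seated 1.173
['wrist'] [0.5277 0.2693 0.1848] [-0.7 -1.9] 0.057 at seated 0.2
['scene'] [0.5286 0.2731 0.1837] [ 1.  -0.6] 0.535 at seated 0.561
['top'] [0.53   0.2672 0.1826] [ 7.3 -1.7] 0.122 at seated 0.412
20.125
```

The stem top fits at z ≈ 0.185 within a few millimetres, and upright to about 2° in the wrist view. The canister moved less than 0.5 mm in the wrist fits. The held lid's underside is at about z = 0.234, some 49 mm above the stem top, and the tool is level. Handing in.

Run:
```python
from h import *
o=get_obs(); print(o['clock'],o['tool_pos'],o['orientation'],o['opening'],o['force'],np.abs(o['qvel']).max())
close_job()
```

```text
20.125 [0.40960698 0.32138898 0.25306718] [-1.79999821e+02 -1.06504650e-03 -2.33673498e+01] 0.03749149406681093 [-0.40696891  0.23018074 -1.85091793] 0.1287618368454501
the job is handed in; nothing more can be done
```

I lifted both lids together by the stem and seated them on the blue canister. After letting go, I took the outer lid by its collar and lifted it straight off. The job was handed in at 20.1 s with the outer lid still held level in the air. After clearing the stem I moved it about 130 mm to the side, to see into the canister's mouth.

**What the last checks showed:**
- **Seating:** first contact came at TCP z = 0.1624 m, against 0.163 m expected. In the wrist view the stem top fits at z ≈ 0.185 m (the seated height) and upright to about 2°.
- **Canister:** it moved less than 0.5 mm in the wrist fits before and after.
- **Outer lid:** opening 37.5 mm on the 38 mm collar, load about 1.9 N (the outer lid alone weighs 1.8 N), tool level to 0.01°. Its underside is about 49 mm above the stem top.

**What disagreed:**
- **Flange not visible:** the inner lid's flange and plug hardly show in the pictures, apart from a thin ring of shadow. I judged seating from the stem's height and uprightness and the contact height, not from seeing the flange on the rim.
- **Poor fits:** the top-view stem fit gave 7° of tilt from an area only about 11 × 7 pixels. The scene view's mask covered more than the stem. I trusted the wrist view over both.
- **Camera offset:** the wrist camera disagreed with the other two by about 2 mm sideways, which I allowed for when placing the lid.

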